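# Lock the board fixture's swing gate with its hitch pin

### The arm

A 6-joint arm with a two-finger parallel gripper is mounted at the origin on a cart in front of the work surface, level with it; the furniture and walls round the work are solid. World frame = base frame: x ahead of the robot, y to its left, z up, the work surface at z = 0. Lengths are in m, angles in rad, forces in N, time in s.
With the tool pointing down it reaches from about 0.375 to 0.9 m from the base axis. Payload 3.1 kg.
Tool frame: the origin (TCP) lies at the centre of the arm's flange, where the gripper is bolted on; the fingertips stand 182 mm ahead of it and the grasp point (between the pads) lies 164 mm ahead of it; z points along the fingers, y is the line along which they close (so a half turn about z gives the same grasp; the last joint's range is limited). The gripper opens to 87 mm and grips with 3 to 60 N. Pads are 19 mm wide; open, the fingers measure 117 mm over their backs; the gripper's body (75 mm by 190 mm) begins 51 mm behind the grasp point.
Start: joints at [1.067, 0.527, 1.433, -0, 1.181, -0.178], TCP at [0.199, 0.592, 0.405] pointing down, gripper open.
Joint ranges: [-3.08, 3.08], [-0.75, 2.2], [0.22, 2.44], [-1.43, 4.57], [0, 2.65], [-2.85, 2.85]. Speed limits (rad/s): [2.79, 2.79, 3.14, 3.14, 3.14, 3.14].

### API

Orientations are given as a unit quaternion [x, y, z, w].
In Python, from rig import * gives the robot as it stands.
- The arm moves only by the tool move_arm, never from a script. Its argument "commands" is a list that holds one entry, the list of rows, each a list of 6 numbers: the shift along the tool's x, y, z in units of 40 mm (1.0 is 40 mm), then the turn, a rotation vector about the tool's x, y, z in rad. A call has 1 to 12 rows; each row is the pose to reach, as a shift and turn from the pose commanded when the call began, along the tool's axes at that moment; what a row does not reach only later rows make up. A row lasts 1/8 s, in which the tool goes at most 62.5 mm and 10.7 degrees, less where a joint would pass 70% of its speed; a pose out of reach is approached as far as the arm can. A call with a gripper value outside its range is refused whole. "claw" is the closure, from -1 (fully open) to 1 (shut), so that 0 is half open, set as the call begins (left out, the last holds). The fingers move at their own pace and stop on an object; "squeeze" is the grip in N (left out, the last holds). Time passes only in rows, so rows that repeat a pose let the fingers close. It gives the time, the measured TCP pose, the force, the opening and the grip force at its end, in the units of the state.
- get_obs(): the state, without advancing time (a new reading comes with each control period).
- camera(name): name is "side" or "top"; returns a dict with "pixels" (420x560x3 uint8, blue, green, red), "range_z" (420x560 float32, m along the optical axis (not along the pixel's ray), 0 where there is no reading), "camera_matrix" (3x3 intrinsics, pixels), "extrinsics" (4x4, takes a point from world to camera coordinates). Camera axes: x right, y up, looking along -z (the intrinsics and any distortion apply to the point x, -y, -z); pixel columns grow to the right and rows downward; lengths in m; the calibration is good to about 2 mm. A picture is of the moment at which its call begins.
- hand_in(): hands the job in; it is judged then, once.
The state is a dict: "time": time; "q": joint angles; "joint_velocities": joint speeds; "joint_torque": joint torques, N m; "position": TCP position; "tool_rot": TCP orientation; "ft_force": force on the tool from outside, world axes, zero at the start; "moment": the same for the moment, N m; "grip_width": finger opening in m; "grip_force": force on a finger pad.
Only numpy, scipy, OpenCV 4.12 (cv2) and the standard library are available. Lean on these libraries where they do the work, as an engineer would, in place of code of your own. Each camera call takes 0.05 s, during which the arm holds its last target. There are 200 camera calls.

### The job

Take the red-gripped hitch pin out of its stand, put it through the eye at the end of the board fixture's blue swing gate, swing the gate closed and feel for the hole in the dark latch plate under the eye, then thread the pin through both until its collar lies flush on the eye, and let go. Search and press gently (well under 30 N between pin and fixture), and leave the metal dish and the orange-handled pliers where they are.

Things in the scene. Friction and masses are not known exactly. Their poses are not given: they have to be found in the camera images.
- pin: Steel hitch pin, 71 mm long, about 60 g, upright nose-down in a grey stand (56 mm square, 42 mm high), collar resting on the stand's top. Origin at the nose tip, +z up the pin. Nose taper 6 mm long, 5 to 10 mm wide; 10 mm shank to z=34; collar 22 mm wide to z=39; red upright grip block 26 (x) x 14 (y) x 32 mm high to z=71.
- pin_collar (a point): Centre of the underside of the pin's collar, 34 mm above the nose.
- fixture: Grey-painted board fixture fixed to the bench, base 190 x 200 x 12 mm, with a green circuit board, a pivot post (x=0, y=+75 mm), a blue level swing gate on it, and a dark arc-shaped latch plate under the gate's end. Origin at the centre of the underside, z up.
- latch_middle (a point): Point on the latch plate's top (45 mm above the bench) under the gate's eye at gate angle 0. The plate is a flat arc 44 mm wide, 10 mm thick, clear for 23 mm below, under the eye all along its swing. Its one hole, 11.5 mm wide, lies 130 mm from the pivot, but anywhere from gate angle -0.11 to +0.11 rad (about 14 mm either side of this point): find it by feel.
- gate_pivot (a point): Point on the gate's vertical pivot axis at the level of the gate eye's top face (61 mm above the bench).
- gate (a joint): Swing angle of the gate about its vertical pivot, rad. At 0 it points along the fixture's -y; growing values swing its end towards the fixture's -x (open); range -0.2 to 0.6. It starts at 0.3 to 0.52, turns with slight friction and stays where left. A black post, 12 mm wide, stands 22 mm above the gate 48 mm from the pivot.
- gate_eye (a point): Centre of the eye's top face, 61 mm above the bench, 130 mm from the pivot. The eye is a 32 x 32 x 14 mm block with an 11.5 mm vertical through hole, chamfered; its underside is 2 mm above the latch plate, and a thin blue guard on the gate hides the plate on the closing side. With its nose on the plate the pin's collar stands 18 mm above the eye; fully home it lies on it.
- dish: Small round metal parts dish, 73 mm across, 20 mm high, loose on the bench: leave alone. Origin at the centre of its underside.
- pliers: Orange-handled needle-nose pliers, 50 x 158 x 12 mm, loose on the bench: leave alone. Origin at the centre of the underside.
There are look-alikes about, which are no part of the job. Leave any purple or yellow look-alike of the pin alone.

How it is judged:
By the outcome, as a careful person would: the job done as asked, in the order asked, and still so for the second after the job is handed in, with the robot touching nothing.
It also fails if it takes over 58 s, if anything falls off the work surface, if the arm or the gripper's body presses on something with over 40 N, if the wrist force passes 120 N, or if a joint passes its speed limit or range.

## Working session

There is one attempt and no reset: what is moved stays moved. The work goes in short steps, Python scripts to look and compute and a tool call to move; the robot and the scene stay as the last step left them, time stands still between calls to the robot, and variables do not carry over. Pictures are saved under pics/ and viewed, at most 10 in all, crops included, and the job is handed in when it is done.

Besides the shell and the picture viewer there is one more tool, called after ">>>" as name([rows], argument=value, ...), one row to a line, values as JSON. move_arm: Moves the arm, as the interface text tells. Its arguments: {"type":"object","properties":{"commands":{"type":"array","items":{"type":"array","items":{"type":"array","items":{"type":"number"}}}},"claw":{"type":"number"},"squeeze":{"type":"number"}},"required":["commands"]}

```bash
ls; mkdir -p pics; python3 - <<'E'
from rig import *
import cv2,numpy as np
o=get_obs();print(o)
for n in("top","side"):
    c=camera(n);cv2.imwrite(f"pics/{n}0.png",c["pixels"]);np.savez(f"pics/{n}0.npz",**c)
    print(n,c["camera_matrix"].tolist(),np.round(c["extrinsics"],4).tolist(),[k for k in c])
E
```

```text
pics
{'time': 0.0, 'q': array([ 1.06746201e+00,  5.28473468e-01,  1.43390647e+00, -3.39546180e-05,
        1.18141650e+00, -1.78482965e-01]), 'joint_velocities': array([ 7.09451444e-04, -1.93128924e-04,  1.72765881e-03, -6.64296989e-04,
       -1.89230161e-03, -9.33546682e-05]), 'joint_torque': array([-1.18498414e-03, -4.40038562e+01, -1.76590848e+01,  6.32358156e-02,
        5.83539088e-02, -1.76156364e-04]), 'position': array([0.19927504, 0.59201304, 0.4037654 ]), 'tool_rot': array([ 1.61705952e-01,  9.86838371e-01, -1.04373265e-03, -3.53616116e-04]), 'ft_force': array([-0.29396194, -0.0340065 , -0.43130895]), 'moment': array([ 0.02464652,  0.05191948, -0.03493294]), 'grip_force': 0.0, 'grip_width': 0.08700824134239993}
top [[433.5953094559196, 0.0, 278.24988269298507], [0.0, 433.5953094559196, 210.89703366035013], [0.0, 0.0, 1.0]] [[-0.0036, -0.9995, -0.0303, -0.0007], [0.9966, -0.0061, 0.0818, -0.5144], [-0.082, -0.0299, 0.9962, -1.2172], [0.0, 0.0, 0.0, 1.0]] ['pixels', 'range_z', 'camera_matrix', 'extrinsics']
side [[422.45848033522344, 0.0, 277.69904988965624], [0.0, 422.45848033522344, 207.8724059827394], [0.0, 0.0, 1.0]] [[0.9796, -0.2009, -0.0098, -0.4972], [0.0845, 0.3671, 0.9264, -0.0846], [-0.1825, -0.9082, 0.3765, -1.0569], [0.0, 0.0, 0.0, 1.0]] ['pixels', 'range_z', 'camera_matrix', 'extrinsics']
```

View pics/top0.png

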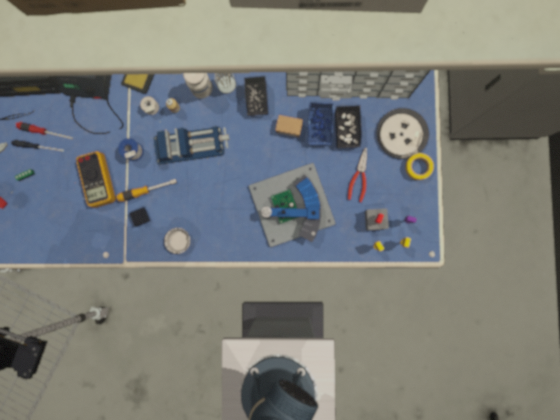

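View pics/side0.png

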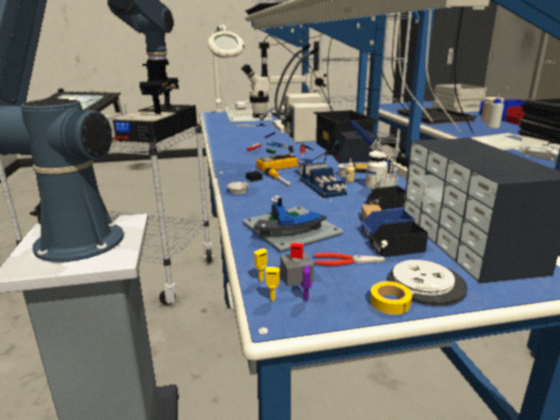

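The top view shows the fixture around (291,205), with its gate pointing right to about (313,212), and the stand with the red pin at (378,218). The side view shows the red grip at (297,250).
Things that could be taken for the pin (top view): red grip (378,218), yellow (380,246) and (407,242), purple (411,219), and the red pliers (357,185). I choose the red grip in the grey stand and will check it in a close crop.

```bash
cat > h.py <<'E'
import numpy as np,cv2
def load(n): return dict(np.load(f"pics/{n}.npz"))
def ray(c,u,v):
    K,E=c["camera_matrix"],c["extrinsics"];R,t=E[:3,:3],E[:3,3]
    d=np.array([(u-K[0,2])/K[0,0],-(v-K[1,2])/K[1,1],-1.0])
    return -R.T@t,R.T@d
def onplane(c,u,v,z):
    o,d=ray(c,u,v);return o+d*(z-o[2])/d[2]
def cloud(c):
    K,E=c["camera_matrix"],c["extrinsics"];v,u=np.mgrid[:420,:560];r=c["range_z"]
    P=np.stack([(u-K[0,2])/K[0,0]*r,-(v-K[1,2])/K[1,1]*r,-r],-1)-E[:3,3]
    return P@E[:3,:3]
def proj(c,p):
    K,E=c["camera_matrix"],c["extrinsics"];q=E[:3,:3]@np.asarray(p)+E[:3,3]
    return np.array([K[0,2]-K[0,0]*q[0]/q[2],K[1,2]+K[1,1]*q[1]/q[2]])
def crop(im,x,y,w,h,s): return cv2.resize(im[y:y+h,x:x+w],None,fx=s,fy=s,interpolation=cv2.INTER_CUBIC)
E
python3 - <<'E'
from h import *
t=load("top0");s=load("side0")
a=crop(t["pixels"],240,155,190,105,4);b=crop(s["pixels"],230,185,190,120,4)
cv2.imwrite("pics/c1.png",a);cv2.imwrite("pics/c2.png",b)
for n,c in(("top",t),("side",s)):
    h=cv2.cvtColor(c["pixels"],cv2.COLOR_BGR2HSV);P=cloud(c)
    red=((h[...,0]<6)|(h[...,0]>174))&(h[...,1]>150)&(h[...,2]>90)
    k,L,S,C=cv2.connectedComponentsWithStats(red.astype(np.uint8))
    for i in range(1,k):
        if S[i,4]>8: print(n,S[i],C[i].round(1),np.median(P[L==i],0).round(4),P[L==i][:,2].max().round(3))
t_=t;P=cloud(t)
# height map of fixture
np.set_printoptions(linewidth=220)
print((P[190:250:3,250:340:3,2]*1000).astype(int))
E
```

```text
top [ 17 123   4   5  12] [ 18.2 124.9] [0.7723 0.7617 0.0275] 0.03
top [ 29 126  15   7  63] [ 35.7 129.2] [0.76   0.7135 0.0218] 0.029
top [349 172   9  26  49] [351.7 184.3] [ 0.5914 -0.2125  0.0113] 0.016
top [360 174   5  26  45] [362.9 186.3] [ 0.5855 -0.2475  0.0104] 0.015
top [  0 198   6   9  37] [  1.9 202.8] [0.5432 0.8081 0.0147] 0.02
top [376 214   7   9  42] [379. 218.] [ 0.4886 -0.277   0.0787] 0.084
side [508 107  16  12 142] [515.6 112.3] [2.1056 1.105  0.0568] 0.088
side [116 136   4   4  10] [117.3 137.5] [-0.0246  0.9063  0.0671] 0.071
side [124 136   4   4  10] [125.5 137.5] [0.0113 0.909  0.0639] 0.071
side [248 146  11   4  21] [252.3 147.7] [0.556  0.8085 0.0079] 0.015
side [301 146   4   6  21] [302.6 148.4] [0.7609 0.7036 0.0209] 0.025
side [290 243  14  16 184] [296.5 250.2] [ 0.4888 -0.2866  0.0671] 0.082
side [314 253  40  13 275] [333.7 259. ] [ 0.5866 -0.245   0.0092] 0.014
[[  -3    6   11   11   14   15    9   10   17    6   12    9   26   20   15    9    9   49   51   57   53   51   50   12   18    1    0    0    0   -3]
 [   0   12    6   13    9   
[... 2178 characters left out ...]
0   13    9   13   10   48   45   46   45   46   -1   -1   -5    1   -1    0   -3    2]
 [  -2    3    0    3   -2    0   12   11   11   17   13   12   13    7   13   -1    0    1    1   44   44   45   -1    3    0    1    0    0   -1   -1]
 [   0    0    1    1    0    0   13   13   14   13   11    9    0    3    1    1    4   -6    3   -1    1   -5    2    0    5   -3    2    2    1    0]
 [  -2    0    1   -2    0   -4    4   14   12    7   -2    0    1    2    4    0    2    0    2    0    1   -2    0    0    1    4    1   -4   -2   -2]
 [   0    0    0    0    0   -1    6    5    0   -3   -2    0   -1    0    2    1   -2    0    0   -4   -1   -2    7   -2   -4    0    2   -1    3    0]]
```

View pics/c1.png

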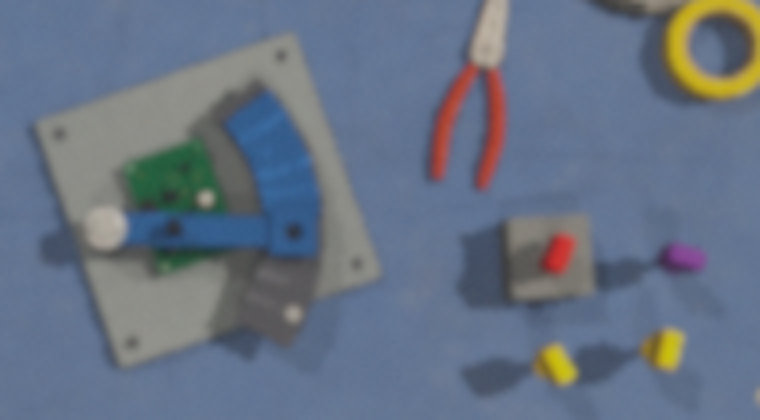

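View pics/c2.png

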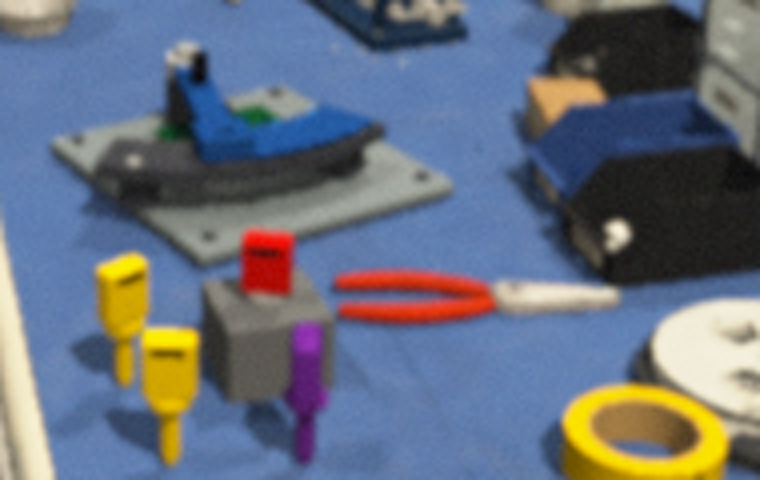

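```bash
cat >> h.py <<'E'
def tri(c1,p1,c2,p2):
    A=np.zeros((3,3));b=np.zeros(3);r=[ray(c1,*p1),ray(c2,*p2)]
    for o,d in r:
        d=d/np.linalg.norm(d);M=np.eye(3)-np.outer(d,d);A+=M;b+=M@o
    x=np.linalg.solve(A,b)
    return x,[np.linalg.norm(np.cross(x-o,d/np.linalg.norm(d))) for o,d in r]
def redmask(c,x0,y0,x1,y1):
    h=cv2.cvtColor(c["pixels"],cv2.COLOR_BGR2HSV)
    m=((h[...,0]<9)|(h[...,0]>171))&(h[...,1]>110)&(h[...,2]>60)
    q=np.zeros(m.shape,np.uint8);q[y0:y1,x0:x1]=m[y0:y1,x0:x1];return q
E
python3 - <<'E'
from h import *
np.set_printoptions(suppress=True,precision=4,linewidth=200)
t=load("top0");s=load("side0")
for c in(t,s):print("cam",ray(c,0,0)[0])
ctr=[]
for c,b in((t,(370,208,390,230)),(s,(280,236,312,264))):
    m=redmask(c,*b);cn=max(cv2.findContours(m,0,1)[0],key=cv2.contourArea);hull=cv2.convexHull(cn)
    q=np.zeros_like(m);cv2.fillPoly(q,[hull],1);y,x=np.nonzero(q);ctr.append((x.mean(),y.mean()));print(ctr[-1],cv2.minAreaRect(cn),q.sum())
print("grip tri",tri(t,ctr[0],s,ctr[1]), "top@63",onplane(t,*ctr[0],.063),"side@63",onplane(s,*ctr[1],.063))
a=onplane(s,230+245/4,185+235/4,.079);b=onplane(s,230+293/4,185+236/4,.079);d=b-a;print("edge",a,b,np.degrees(np.arctan2(d[1],d[0])),np.linalg.norm(d))
# stand top
P=cloud(t);z=P[...,2];w=np.zeros(z.shape,bool);w[200:238,360:395]=1
m=(w&(z>.03)&(z<.055));y,x=np.nonzero(m);print("stand box",cv2.minAreaRect(np.stack([x,y],1).astype(np.float32)),np.median(P[m],0))
r=cv2.minAreaRect(np.stack([x,y],1).astype(np.float32));print("stand centre@42",onplane(t,*r[0],.042))
# fixture
C=lambda x,y:(240+x/4-.375,155+y/4-.375)
cor=[onplane(t,*C(*p),.012) for p in((36,124),(292,34),(382,273),(120,366))]
print("corners",np.array(cor));
cor=np.array(cor)[:,:2];ctrf=cor.mean(0)
ymin=((cor[1]+cor[2])-(cor[0]+cor[3]));ang=np.arctan2(ymin[1],ymin[0]);xd=(cor[0]+cor[1])-(cor[2]+cor[3])
print("ctr",ctrf,"-y dir deg",np.degrees(ang),"x dir deg",np.degrees(np.arctan2(xd[1],xd[0])),np.linalg.norm(ymin)/2,np.linalg.norm(xd)/2)
u=ymin/np.linalg.norm(ymin);piv=ctrf-.075*u;print("pivot from base",piv)
# eye hole
g=cv2.cvtColor(t["pixels"],cv2.COLOR_BGR2GRAY).astype(float)
print(g[204:222,304:324].astype(int))
for zz in(.06,.07,.08,.09):print("pivcap",zz,onplane(t,*C(105,228),zz))
e=onplane(t,*C(294,231),.061);print("eye",e,np.linalg.norm(e[:2]-piv),"angle",ang-np.arctan2(*(e[:2]-piv)[::-1]))
E
```

```text
cam [ 0.4129 -0.0403  1.2546]
cam [ 0.3012 -1.0288  0.4715]
(np.float64(379.0), np.float64(218.0)) ((379.20001220703125, 218.1000213623047), (5.81377649307251, 9.838699340820312), 26.56505012512207) 61
(np.float64(296.2760180995475), np.float64(250.12217194570135)) ((296.5, 250.0), (16.0, 13.0), 90.0) 221
grip tri (array([ 0.4897, -0.28  ,  0.0638]), [np.float64(3.071512126299807e-06), np.float64(3.071512126166639e-06)]) top@63 [ 0.4898 -0.2801  0.063 ] side@63 [ 0.4901 -0.2784  0.063 ]
edge [ 0.4794 -0.2787  0.079 ] [ 0.5029 -0.2851  0.079 ] -15.312898826670194 0.024431107682662143
stand box ((377.05450439453125, 218.37161254882812), (20.2105655670166, 21.146242141723633), 86.42366790771484) [ 0.4885 -0.2749  0.0425]
stand centre@42 [ 0.4901 -0.2789  0.042 ]
corners [[ 0.5891  0.0827  0.012 ]
 [ 0.6534 -0.103   0.012 ]
 [ 0.4798 -0.1655  0.012 ]
 [ 0.4142  0.0221  0.012 ]]
ctr [ 0.5341 -0.0409] -y dir deg -70.82450858689695 x dir deg 19.443620803266175 0.1975944378695327 0.1847598207056605
pivot from base [0.5095 0.0299]
[[ 79  83  90  91  91  91  89  88  87  89  86  86  86  86  86 
[... 947 characters left out ...]
  75  82  87  87  88  83  83  85  84  86  86  86  87  97 112 123 126]
 [ 70  65  66  72  81  83  84  84  84  82  83  85  85  84  84  89 100 115 126 127]
 [ 69  64  63  71  74  76  75  75  75  75  75  77  80  81  83  88 103 119 125 127]
 [ 70  68  70  74  72  70  69  67  67  68  69  73  77  79  80  89 106 120 127 127]
 [ 73  76  80  81  78  76  73  71  72  71  72  75  79  79  81  89 106 121 127 128]
 [ 81  85  88  88  86  81  82  80  81  80  80  82  84  82  84  91 108 122 126 126]]
pivcap 0.06 [0.5094 0.0299 0.06  ]
pivcap 0.07 [0.5086 0.0293 0.07  ]
pivcap 0.08 [0.5078 0.0287 0.08  ]
pivcap 0.09 [0.507  0.0281 0.09  ]
eye [ 0.5065 -0.1005  0.061 ] 0.13047959202154907 angle 0.3580215103629263
```

>>> move_arm([
  [[-10.6, -8, 0, 0, 0, 0], [-10.6, -8, 0, 0, 0, 0], [-10.6, -8, 0, 0, 0, 0], [-10.6, -8, 0, 0, 0, 0], [-10.6, -8, 0, 0, 0, 0], [-10.6, -8, 0, 0, 0, 0], [-10.6, -8, 0, 0, 0, 0], [-10.6, -8, 0, 0, 0, 0], [-13.84, -18.3, 1.5, 0, 0, 0], [-13.84, -18.3, 1.5, 0, 0, 0], [-13.84, -18.3, 1.5, 0, 0, 0], [-13.84, -18.3, 1.5, 0, 0, 0]],
], claw=0, squeeze=25)

```text
time: 1.6
position: [0.4861, -0.0703, 0.3718]
tool_rot: [0.162, 0.987, 0.0, -0.0]
ft_force: [1.1, -0.6, -0.5]
grip_width: 0.0435
grip_force: 0.0
```

```bash
cat >> h.py <<'E'
from scipy.spatial.transform import Rotation as Ro
def units(o,*tg):
    R=Ro.from_quat(o["tool_rot"]);print("t",round(o["time"],2),"pos",o["position"].round(4),"ydir",np.degrees(np.arctan2(*R.as_matrix()[1::-1,1])).round(2),"tilt",R.as_matrix()[:2,2].round(4),"F",o["ft_force"].round(2),"w",round(o["grip_width"],4),"gf",round(o["grip_force"],1))
    for g in tg: print((R.inv().apply(np.array(g)-o["position"])/.04).round(3))
E
python3 -c "
from rig import *;from h import *
units(get_obs(),(.49,-.2795,.33),(.49,-.2795,.232))"
```

```text
t 1.6 pos [ 0.4861 -0.0703  0.3718] ydir 71.39 tilt [-0.0001  0.0002] F [ 1.09 -0.64 -0.46] w 0.0435 gf 0.0
[-1.763 -4.925  1.045]
[-1.763 -4.925  3.495]
```

>>> move_arm([
  [[-1.76, -4.92, 1.0, 0, 0, -0.04], [-1.76, -4.92, 1.0, 0, 0, -0.04], [-1.76, -4.92, 1.0, 0, 0, -0.04], [-1.76, -4.92, 1.0, 0, 0, -0.04], [-1.76, -4.92, 1.0, 0, 0, -0.04], [-1.76, -4.92, 1.0, 0, 0, -0.04]],
])

```text
time: 2.35
position: [0.49, -0.2756, 0.3321]
tool_rot: [0.141, 0.99, 0.001, -0.001]
ft_force: [0.4, 0.2, -0.5]
grip_width: 0.0435
grip_force: 0.0
```

```bash
python3 -c "
from rig import *;from h import *
units(get_obs(),(.49,-.2795,.25),(.49,-.2795,.232))"
```

```text
t 2.35 pos [ 0.49   -0.2756  0.3321] ydir 73.74 tilt [-0.0013  0.0019] F [ 0.38  0.23 -0.51] w 0.0435 gf 0.0
[-0.03  -0.097  2.053]
[-0.031 -0.097  2.503]
```

>>> move_arm([
  [[0, 0, 1.2, 0, 0, 0], [0, 0, 2.0, 0, 0, 0], [0, 0, 2.0, 0, 0, 0]],
])

```text
time: 2.72
position: [0.4897, -0.2746, 0.2507]
tool_rot: [0.141, 0.99, 0.002, -0.003]
ft_force: [0.2, 0.6, -0.0]
grip_width: 0.0435
grip_force: 0.0
```

```bash
python3 -c "
from rig import *;from h import *
units(get_obs(),(.49,-.2795,.232))"
```

```text
t 2.73 pos [ 0.4897 -0.2746  0.2507] ydir 73.82 tilt [-0.0046  0.0042] F [ 0.19  0.58 -0.01] w 0.0435 gf 0.0
[-0.043 -0.117  0.468]
```

>>> move_arm([
  [[-0.04, -0.12, 0.3, 0, 0, 0], [-0.04, -0.12, 0.47, 0, 0, 0], [-0.04, -0.12, 0.47, 0, 0, 0], [-0.04, -0.12, 0.47, 0, 0, 0]],
])

```text
time: 3.22
position: [0.4906, -0.2825, 0.2339]
tool_rot: [0.142, 0.99, -0.0, 0.0]
ft_force: [-1.1, -0.1, -0.3]
grip_width: 0.0434
grip_force: 0.0
```

```bash
python3 -c "
from rig import *;from h import *
units(get_obs(),(.49,-.2795,.232))"
```

```text
t 3.23 pos [ 0.4906 -0.2825  0.2339] ydir 73.68 tilt [ 0.0006 -0.0005] F [-1.05 -0.1  -0.34] w 0.0434 gf 0.0
[0.034 0.068 0.048]
```

>>> move_arm([
  [[0.03, 0.07, 0.03, 0, 0, 0], [0.03, 0.07, 0.03, 0, 0, 0], [0.03, 0.07, 0.03, 0, 0, 0]],
])

```text
time: 3.6
position: [0.4901, -0.2793, 0.2323]
tool_rot: [0.142, 0.99, -0.0, 0.0]
ft_force: [-0.1, -0.2, -0.0]
grip_width: 0.0431
grip_force: 0.0
```

>>> move_arm([
  [[0, 0, 0, 0, 0, 0], [0, 0, 0, 0, 0, 0], [0, 0, 0, 0, 0, 0], [0, 0, 0, 0, 0, 0], [0, 0, 0, 0, 0, 0], [0, 0, 0, 0, 0, 0]],
], claw=1, squeeze=30)

```text
time: 4.35
position: [0.4901, -0.2795, 0.2323]
tool_rot: [0.142, 0.99, -0.0, 0.0]
ft_force: [-1.0, -0.9, -0.2]
grip_width: 0.0144
grip_force: 30.0
```

```bash
python3 -c "
from rig import *;from h import *
units(get_obs(),(.49,-.2795,.232))"
```

```text
t 4.35 pos [ 0.4901 -0.2795  0.2323] ydir 73.68 tilt [ 0.0001 -0.0003] F [-0.96 -0.95 -0.16] w 0.0144 gf 30.0
[ 0.003 -0.001  0.007]
```

>>> move_arm([
  [[0, 0, -0.5, 0, 0, 0], [0, 0, -1.2, 0, 0, 0], [0, 0, -1.9, 0, 0, 0], [0, 0, -1.9, 0, 0, 0], [0, 0, -1.9, 0, 0, 0]],
])

```text
time: 4.97
position: [0.4897, -0.279, 0.3075]
tool_rot: [0.142, 0.99, 0.0, -0.001]
ft_force: [-1.0, 0.6, -0.8]
grip_width: 0.0135
grip_force: 30.0
```

```bash
python3 -c "
from rig import *;from h import *
units(get_obs(),(.5065,-.1005,.308),(.5065,-.1205,.308))"
```

```text
t 4.97 pos [ 0.4897 -0.279   0.3075] ydir 73.68 tilt [-0.0011  0.0011] F [-0.96  0.64 -0.85] w 0.0135 gf 30.0
[ 0.852  4.4   -0.007]
[ 0.711  3.92  -0.008]
```

>>> move_arm([
  [[0.25, 1.3, 0, 0, 0, 0], [0.5, 2.6, 0, 0, 0, 0], [0.75, 3.9, 0, 0, 0, 0], [0.84, 4.38, 0, 0, 0, 0], [0.84, 4.38, 0, 0, 0, 0], [0.84, 4.38, 0, 0, 0, 0], [0.84, 4.38, 0, 0, 0, 0]],
])

```text
time: 5.85
position: [0.5073, -0.1033, 0.3081]
tool_rot: [0.143, 0.99, -0.0, 0.0]
ft_force: [0.4, 0.0, -1.1]
grip_width: 0.0143
grip_force: 30.0
```

```bash
python3 - <<'E'
from rig import *;from h import *
units(get_obs(),(.5065,-.1005,.308))
for n in("top","side"):
    c=camera(n);np.savez(f"pics/{n}1.npz",**c)
s=load("side1")
o=get_obs()["position"]
for z in(0.083,.099,.154):print("exp",proj(s,(o[0],o[1],z)))
print("eye",proj(s,(.5065,-.1005,.061)))
a=crop(s["pixels"],210,150,130,110,6);cv2.imwrite("pics/c3.png",a[:600])
E
```

```text
t 5.85 pos [ 0.5073 -0.1033  0.3081] ydir 73.57 tilt [ 0.0003 -0.0004] F [ 0.42  0.   -1.09] w 0.0143 gf 30.0
[0.038 0.062 0.003]
exp [285.72112912 208.9520441 ]
exp [285.70376053 202.81178611]
exp [285.64245664 181.13922682]
eye [285.27828761 216.90947773]
```

View pics/c3.png

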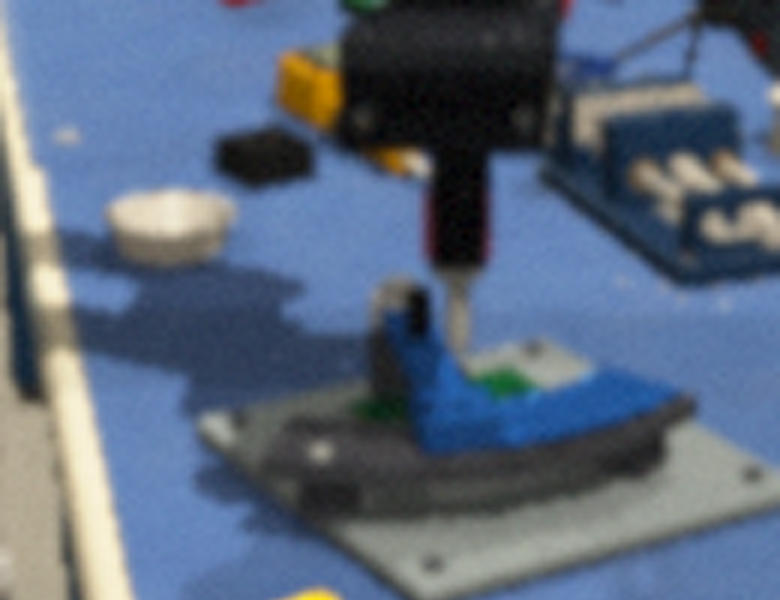

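The nose is at about (286,208), directly above where the eye should be, and it agrees with the projection. The dish and gate are undisturbed.

>>> move_arm([
  [[0.035, 0.06, 0.3, 0, 0, 0], [0.035, 0.06, 0.5, 0, 0, 0], [0.035, 0.06, 0.5, 0, 0, 0], [0.035, 0.06, 0.5, 0, 0, 0]],
])

```text
time: 6.45
position: [0.5065, -0.099, 0.2881]
tool_rot: [0.142, 0.99, 0.0, -0.0]
ft_force: [-0.2, 0.4, -0.5]
grip_width: 0.0142
grip_force: 30.0
```

>>> move_arm([
  [[0, 0, 0.06, 0, 0, 0], [0, 0, 0.12, 0, 0, 0], [0, 0, 0.12, 0, 0, 0]],
])

```text
time: 6.82
position: [0.5064, -0.099, 0.2833]
tool_rot: [0.142, 0.99, 0.0, -0.0]
ft_force: [0.2, -0.6, -1.0]
grip_width: 0.014
grip_force: 30.0
```

```bash
python3 -c "
from rig import *;from h import *
units(get_obs(),(.5065,-.1005,.27))"
```

```text
t 6.83 pos [ 0.5064 -0.099   0.2833] ydir 73.68 tilt [-0.0002  0.0001] F [ 0.23 -0.59 -1.  ] w 0.014 gf 30.0
[-0.014 -0.035  0.333]
```

>>> move_arm([
  [[-0.01, -0.03, 0.05, 0, 0, 0], [-0.01, -0.03, 0.1, 0, 0, 0], [-0.01, -0.03, 0.1, 0, 0, 0]],
])

```text
time: 7.2
position: [0.5064, -0.1004, 0.2793]
tool_rot: [0.142, 0.99, 0.0, -0.0]
ft_force: [-0.8, 0.3, -1.0]
grip_width: 0.0136
grip_force: 30.0
```

>>> move_arm([
  [[0, 0, 0.05, 0, 0, 0], [0, 0, 0.1, 0, 0, 0], [0, 0, 0.1, 0, 0, 0]],
])

```text
time: 7.58
position: [0.5065, -0.1003, 0.2753]
tool_rot: [0.142, 0.99, -0.0, -0.0]
ft_force: [0.4, -0.4, -0.7]
grip_width: 0.0136
grip_force: 30.0
```

>>> move_arm([
  [[0, 0, 0.05, 0, 0, 0], [0, 0, 0.09, 0, 0, 0], [0, 0, 0.09, 0, 0, 0]],
])

```text
time: 7.95
position: [0.5065, -0.1004, 0.2717]
tool_rot: [0.142, 0.99, -0.0, -0.0]
ft_force: [-0.3, -1.3, -0.1]
grip_width: 0.0135
grip_force: 30.0
```

>>> move_arm([
  [[0, 0, 0.04, 0, 0, 0], [0, 0, 0.075, 0, 0, 0], [0, 0, 0.075, 0, 0, 0]],
])

```text
time: 8.32
position: [0.5065, -0.1003, 0.2691]
tool_rot: [0.142, 0.99, -0.0, 0.0]
ft_force: [-0.7, -0.6, 1.1]
grip_width: 0.0138
grip_force: 30.0
```

```bash
cat >> h.py <<'E'
piv=np.array([.5095,.0299])
def arc(g,z,r=.1302):
    a=np.radians(-70.82)-g;return (piv[0]+r*np.cos(a),piv[1]+r*np.sin(a),z)
def gang(p): return np.radians(-70.82)-np.arctan2(p[1]-piv[1],p[0]-piv[0])
E
python3 -c "
from rig import *;from h import *
o=get_obs();print(gang(o['position']))
units(o,*[arc(g,.2715) for g in (.32,.28,.24,.2,.16,.14)])"
```

```text
0.3577924348672672
t 8.32 pos [ 0.5065 -0.1003  0.2691] ydir 73.69 tilt [ 0.0002 -0.0002] F [-0.74 -0.62  1.05] w 0.0138 gf 30.0
[-0.118  0.036 -0.06 ]
[-0.241  0.077 -0.06 ]
[-0.363  0.123 -0.06 ]
[-0.483  0.173 -0.06 ]
[-0.601  0.229 -0.06 ]
[-0.659  0.258 -0.06 ]
```

>>> move_arm([
  [[0, 0, -0.07, 0, 0, 0], [-0.06, 0.018, -0.07, 0, 0, 0], [-0.12, 0.036, -0.07, 0, 0, 0], [-0.18, 0.056, -0.07, 0, 0, 0], [-0.24, 0.077, -0.07, 0, 0, 0], [-0.3, 0.1, -0.07, 0, 0, 0], [-0.36, 0.123, -0.07, 0, 0, 0], [-0.36, 0.123, -0.07, 0, 0, 0]],
])

```text
time: 9.32
position: [0.5221, -0.0997, 0.2717]
tool_rot: [0.142, 0.99, -0.0, 0.001]
ft_force: [-0.2, -1.1, -1.0]
grip_width: 0.0139
grip_force: 30.0
```

```bash
python3 -c "
from rig import *;from h import *
o=get_obs();print(gang(o['position']))
units(o,*[arc(g,.2715) for g in (.2,.16,.14,.12)])"
```

```text
0.2378213639064639
t 9.32 pos [ 0.5221 -0.0997  0.2717] ydir 73.68 tilt [ 0.0012 -0.0003] F [-0.18 -1.08 -0.99] w 0.0139 gf 30.0
[-0.113  0.048  0.006]
[-0.231  0.103  0.006]
[-0.289  0.133  0.006]
[-0.347  0.163  0.006]
```

Light forces. I'll swing on to 0.14, then lower onto the plate.

>>> move_arm([
  [[-0.06, 0.025, 0, 0, 0, 0], [-0.115, 0.048, 0, 0, 0, 0], [-0.175, 0.075, 0, 0, 0, 0], [-0.23, 0.103, 0, 0, 0, 0], [-0.29, 0.133, 0, 0, 0, 0], [-0.29, 0.133, 0.05, 0, 0, 0], [-0.29, 0.133, 0.09, 0, 0, 0], [-0.29, 0.133, 0.09, 0, 0, 0]],
])

```text
time: 10.32
position: [0.5347, -0.0978, 0.2689]
tool_rot: [0.142, 0.99, -0.0, 0.001]
ft_force: [0.6, -1.4, 5.2]
grip_width: 0.0138
grip_force: 30.0
```

```bash
python3 -c "
from rig import *;from h import *
o=get_obs();print(gang(o['position']))
units(o,*[arc(g,.2685) for g in (.12,.10,.08,.06,.04,.02,0)])"
```

```text
0.14027818186171537
t 10.32 pos [ 0.5347 -0.0978  0.2689] ydir 73.67 tilt [ 0.0017 -0.0004] F [ 0.62 -1.39  5.22] w 0.0138 gf 30.0
[-0.059  0.03   0.011]
[-0.115  0.062  0.011]
[-0.172  0.095  0.011]
[-0.227  0.129  0.011]
[-0.282  0.164  0.011]
[-0.336  0.2    0.011]
[-0.389  0.238  0.011]
```

>>> move_arm([
  [[-0.03, 0.015, 0, 0, 0, 0], [-0.058, 0.03, 0, 0, 0, 0], [-0.058, 0.03, 0, 0, 0, 0]],
])

```text
time: 10.7
position: [0.5361, -0.0975, 0.2689]
tool_rot: [0.141, 0.99, -0.001, -0.001]
ft_force: [-3.9, -2.7, 7.8]
grip_width: 0.0138
grip_force: 30.0
```

>>> move_arm([
  [[-0.03, 0.016, 0, 0, 0, 0], [-0.057, 0.032, 0, 0, 0, 0], [-0.057, 0.032, 0, 0, 0, 0]],
])

```text
time: 11.08
position: [0.5394, -0.0968, 0.2682]
tool_rot: [0.142, 0.99, -0.0, 0.0]
ft_force: [0.4, -2.7, -0.1]
grip_width: 0.014
grip_force: 30.0
```

Vertical force dropped to zero and the pin sank to the commanded height at a gate angle of about 0.10, so the hole is here. I'll probe downward gently.

>>> move_arm([
  [[0, 0, 0.03, 0, 0, 0], [0, 0, 0.05, 0, 0, 0], [0, 0, 0.05, 0, 0, 0]],
])

```text
time: 11.45
position: [0.5397, -0.0968, 0.2659]
tool_rot: [0.142, 0.99, -0.0, 0.0]
ft_force: [0.6, -2.8, -0.3]
grip_width: 0.0141
grip_force: 30.0
```

```bash
python3 -c "
from rig import *;from h import *
o=get_obs();print(gang(o['position']))
units(o,*[arc(g,.268) for g in (.12,.10,.09,.08)])"
```

```text
0.10091101003472436
t 11.45 pos [ 0.5397 -0.0968  0.2659] ydir 73.68 tilt [ 0.0007 -0.0002] F [ 0.61 -2.85 -0.29] w 0.0141 gf 30.0
[ 0.054 -0.03  -0.052]
[-0.003  0.001 -0.052]
[-0.031  0.018 -0.052]
[-0.059  0.034 -0.052]
```

>>> move_arm([
  [[0, -0.01, 0.03, 0, 0, 0], [0, -0.01, 0.06, 0, 0, 0], [0, -0.01, 0.06, 0, 0, 0]],
])

```text
time: 11.82
position: [0.5399, -0.097, 0.2639]
tool_rot: [0.142, 0.99, 0.0, 0.001]
ft_force: [3.2, -0.6, 1.4]
grip_width: 0.0137
grip_force: 30.0
```

>>> move_arm([
  [[0, 0, 0.03, 0, 0, 0], [0, 0, 0.06, 0, 0, 0], [0, 0, 0.06, 0, 0, 0]],
])

```text
time: 12.2
position: [0.5401, -0.0972, 0.2614]
tool_rot: [0.142, 0.99, 0.0, 0.002]
ft_force: [5.4, 1.0, 1.2]
grip_width: 0.0139
grip_force: 30.0
```

>>> move_arm([
  [[-0.025, 0.008, 0, 0, 0, 0], [-0.025, 0.008, 0.04, 0, 0, 0], [-0.025, 0.008, 0.06, 0, 0, 0], [-0.025, 0.008, 0.06, 0, 0, 0]],
])

```text
time: 12.7
position: [0.5407, -0.0972, 0.2588]
tool_rot: [0.142, 0.99, -0.0, 0.001]
ft_force: [5.0, 0.8, 1.9]
grip_width: 0.0139
grip_force: 30.0
```

>>> move_arm([
  [[0, 0, 0.03, 0, 0, 0], [0, 0, 0.07, 0, 0, 0], [0, 0, 0.07, 0, 0, 0]],
])

```text
time: 13.08
position: [0.5407, -0.0971, 0.256]
tool_rot: [0.142, 0.99, 0.0, 0.001]
ft_force: [5.4, 0.8, 0.7]
grip_width: 0.0142
grip_force: 30.0
```

```bash
python3 -c "
from rig import *;from h import *
o=get_obs();print(gang(o['position']))
units(o,*[(*o['position'][:2],.251)])"
```

```text
0.09386747857295608
t 13.07 pos [ 0.5407 -0.0971  0.256 ] ydir 73.66 tilt [ 0.0014 -0.0002] F [5.41 0.8  0.69] w 0.0142 gf 30.0
[ 0.    -0.     0.125]
```

>>> move_arm([
  [[-0.025, 0.008, 0, 0, 0, 0], [-0.025, 0.008, 0.04, 0, 0, 0], [-0.025, 0.008, 0.08, 0, 0, 0], [-0.025, 0.008, 0.08, 0, 0, 0]],
])

```text
time: 13.58
position: [0.5413, -0.0971, 0.2525]
tool_rot: [0.142, 0.99, 0.0, -0.0]
ft_force: [4.0, -0.1, 0.3]
grip_width: 0.0136
grip_force: 30.0
```

>>> move_arm([
  [[0, 0, 0.03, 0, 0, 0], [0, 0, 0.05, 0, 0, 0], [0, 0, 0.05, 0, 0, 0]],
])

```text
time: 13.95
position: [0.5413, -0.097, 0.2512]
tool_rot: [0.142, 0.99, -0.0, -0.0]
ft_force: [3.8, -0.5, 4.4]
grip_width: 0.0136
grip_force: 30.0
```

>>> move_arm([
  [[-0.015, 0, 0.02, 0, 0, 0], [-0.015, 0, 0.02, 0, 0, 0]],
])

```text
time: 14.2
position: [0.5415, -0.0971, 0.2511]
tool_rot: [0.142, 0.99, 0.0, -0.001]
ft_force: [1.7, 0.6, 10.6]
grip_width: 0.0138
grip_force: 30.0
```

>>> move_arm([
  [[0, 0, -0.03, 0, 0, 0], [0, 0, -0.03, 0, 0, 0], [0, 0, -0.03, 0, 0, 0], [0, 0, -0.03, 0, 0, 0], [0, 0, -0.03, 0, 0, 0]],
], claw=0)

```text
time: 14.82
position: [0.5418, -0.0972, 0.251]
tool_rot: [0.142, 0.99, 0.0, -0.0]
ft_force: [-0.5, -0.2, -0.5]
grip_width: 0.0427
grip_force: 0.0
```

Released. Next I'll retreat straight up, then clear of the cameras, and look.

>>> move_arm([
  [[0, 0, -0.5, 0, 0, 0], [0, 0, -1.2, 0, 0, 0], [0, 0, -2.5, 0, 0, 0], [0, 0, -3.5, 0, 0, 0], [2, 3, -4, 0, 0, 0], [2, 4, -4, 0, 0, 0], [2, 5, -4, 0, 0, 0], [2, 5, -4, 0, 0, 0], [2, 5, -4, 0, 0, 0], [2, 5, -4, 0, 0, 0]],
])

```text
time: 16.08
position: [0.5212, 0.1167, 0.4111]
tool_rot: [0.142, 0.99, -0.0, -0.0]
ft_force: [-0.0, -0.3, -0.9]
grip_width: 0.0438
grip_force: 0.0
```

```bash
python3 - <<'E'
from rig import *;from h import *
units(get_obs())
t=camera("top");s=camera("side");np.savez("pics/top2.npz",**t);np.savez("pics/side2.npz",**s)
a=crop(s["pixels"],225,170,130,100,6);cv2.imwrite("pics/c4.png",a)
b=crop(t["pixels"],225,150,200,110,4);cv2.imwrite("pics/c5.png",b)
m=[redmask(t,300,190,330,230),redmask(s,270,180,320,240)]
p=[np.argwhere(x).mean(0)[::-1] for x in m];print(p,tri(t,p[0],s,p[1]))
E
```

```text
t 16.07 pos [0.5212 0.1167 0.4111] ydir 73.7 tilt [-0.0006 -0.0007] F [-0.03 -0.34 -0.87] w 0.0438 gf 0.0
[array([311.64444444, 199.02222222]), array([298.88636364, 206.96969697])] (array([ 0.54149073, -0.09588657,  0.082235  ]), [np.float64(0.0003333275662344343), np.float64(0.00033332756623444574)])
```

View pics/c4.png

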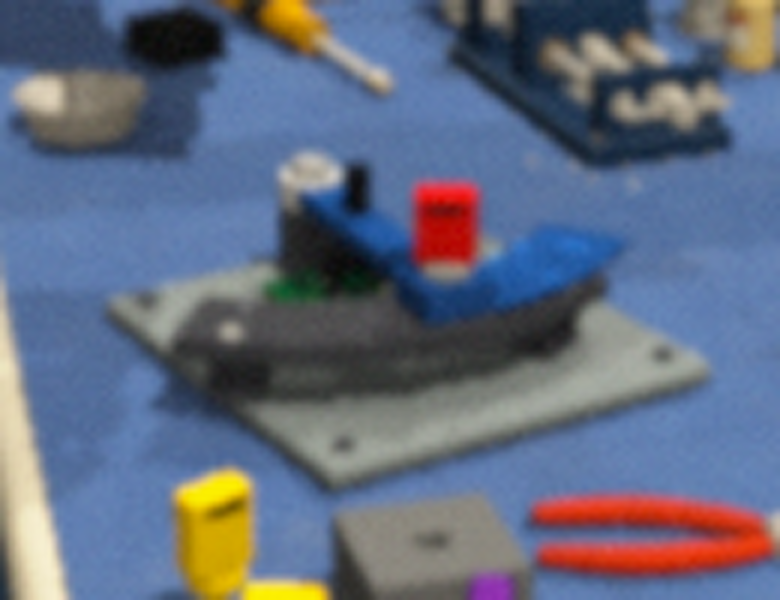

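View pics/c5.png

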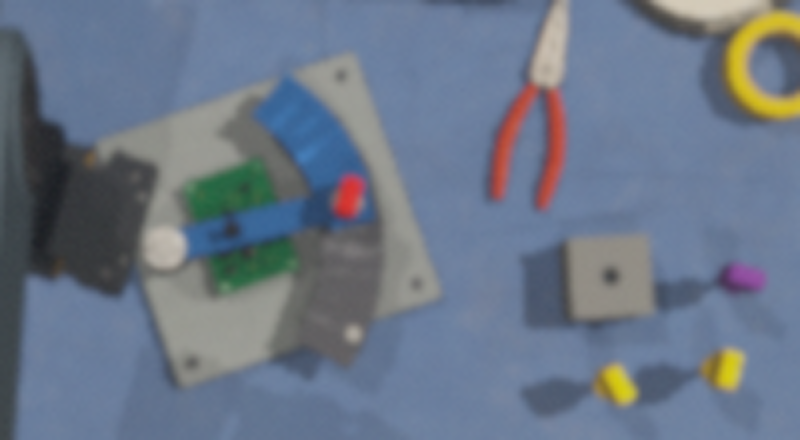

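The red grip stands upright on the eye, at about (299,207) in the side view and (312,199) in the top view. Its triangulated centre is at z = 82 mm, exactly the fully-home height. The stand is empty, and the dish, pliers and look-alikes are where they were.

```bash
python3 -c "
from rig import *
print(hand_in())"
```

```text
the job is handed in; nothing more can be done
None
```

The red-gripped pin is through the gate's eye and the latch-plate hole (found at a gate angle of about 0.10 rad) with its collar flush on the eye, released and handed in at about 16 s, with wrist force readings no higher than about 11 N and the dish and pliers untouched.

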